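# Trip-test the feed station and hold its sprung gate half open

## Task

Check the feed station: press the test button on top of the grey trip relay so that its lever drops, then lift the lever all the way back up until it stands by itself past upright, and let go of it. Then slide the sprung steel shutter of the feed gate half open, its pointer level with the long middle mark, and keep holding it there against the spring: the program finishes while the gripper still holds the shutter at half travel. Leave the loose parts and tools on the table where they are.

Things in the scene. Friction and masses are not known exactly. Their poses are not given: they have to be found in the camera images.
- relay: Trip relay, fixed: grey box on a dark steel foot, 90 (x) x 130 (y) x 85 high mm, box centre at y = +10 mm, foot 110 x 150 mm. Origin at table height; x, y level, z up. The black test button is on its top at x = -15, y = +25 mm. The lever stands beside its -y side, in the plane y = -95 mm, and drops towards -x.
- button_top (a point): Centre of the top face of the round black test button (26 mm across, flat, 100 mm above the table when out). Pressed straight down.
- test_button (a joint): Travel of the test button, m: 0 = out, 0.007 = fully in. Sprung: about 1.4 N at the start, 4.5 N fully in. The lever tips over and drops by its own weight once the button is about 5 mm in (sooner if pressed briskly); press it nearly fully in, and hold it until the lever goes.
- lever_pivot (a point): Fixed point on the relay: the hinge axis of the lever (parallel to the relay's y) in the lever's plane, 65 mm above the table. The point's axes are the relay's.
- lever_handle (a point): Centre of the lever's cross handle: a black cylinder 18 mm thick and 24 mm long, parallel to the relay's y, 95 mm from the hinge axis, on a steel bar 10 mm thick. Its flat ends can be pinched along the relay's y, 28 mm clear of the relay box (the relay's round hub, 14 mm radius, lies closer but only at the hinge). With the lever up the handle is 158 mm above the table and 19 mm to +x of the hinge, dropped it is 76 mm above the table and 94 mm to -x of the hinge.
- trip_lever (a joint): Angle of the trip lever, rad: 0 = up, leaning 0.2 rad past vertical towards the relay's +x against its stop, where its weight keeps it; vertical at 0.2; 1.65 = dropped, nearly level towards -x. Swings freely, weight about 0.12 kg; between it falls one way or the other.
- gate: Feed gate, fixed: aluminium deck 210 mm long (y), 40 mm high, about 170 mm wide (x) with the ledge at -x and the square spring cylinder (34 mm square, top 57 mm above the table, centred at x = +70 mm) at +x. Origin at table height under the deck's middle; the steel shutter slides over the feed window towards the gate's +y to open. Guide strips beside the shutter reach 50 mm above the table.
- tab_top (a point): Middle of the top edge of the shutter's upright tab, 91 mm above the table: a dark steel plate 40 mm wide (x), 10 mm thick (y), 45 mm tall on the 6 mm shutter plate (top 46 mm above the table). Pinch it along the gate's y or push it towards +y. It lies at x = 0, y = -35 mm of the gate when shut, y = +5 mm at half, y = +45 mm when fully open. A thin pointer bar runs from the tab to the marks.
- half_mark (a point): Top of the long middle mark (26 x 4 mm ridge) on the ledge at the gate's -x side; the two short marks 40 mm either side are shut and fully open. At half travel the tab and its pointer are level with it along the gate's y.
- shutter (a joint): Opening of the shutter, m: 0 = shut, 0.04 = half, 0.08 = fully open. A spring pulls it shut: about 3 N when shut, rising by 1.8 N every 10 mm, so about 10 N at half and 17 N fully open.
- bushing_a: Loose steel bushing, 48 mm across, 30 mm high, in front of the relay. Leave alone.
- bushing_b: Loose steel bushing, 48 mm across, 30 mm high, in front of the gate. Leave alone.
- bushing_c: Loose steel bushing, 40 mm across, 26 mm high, between the relay and the gate. Leave alone.
- gauge_pin: Loose steel gauge pin with a round foot, 32 mm across, 50 mm high, behind the relay. Leave alone.
- screwdriver: Loose screwdriver, 170 mm long, lying behind the gate. Leave alone.
- wrench: Loose wrench, 160 mm long, near the robot on its left. Leave alone.
- tray: Open grey plastic tray, 60 x 130 x 30 mm, near the robot on its right. Leave alone.
Not all that is in view belongs to the job. Leave any yellow look-alike of the relay alone.

How it is judged:
On the way, in this order (a step that is already met when the one before it is completed fails the run):
1. the pressed test button tips the lever over, with the hand off the lever (value of joint test_button above 0.001 m and value of joint trip_lever between 0.22 and 1.3 rad and contact force between each of the arm, the fingers and trip_lever below 0.1 N).
2. the lever has dropped (value of joint trip_lever above 1.45 rad), for 0.1 s.
3. the lever is lifted back up to its stop and let go (value of joint trip_lever below 0.08 rad and contact force between the fingers and trip_lever below 0.1 N), for 0.3 s.
At the end, for the whole second after the job is handed in: The shutter stands still (under 10 mm/s) at half travel, 40 mm +- 6 mm, with the fingers holding it (more than 4 N on it), and the lever is up at its stop (within 0.08 rad), untouched (all of step 3 and value of joint shutter between 0.034 and 0.046 m and velocity of joint shutter between -0.01 and 0.01 m/s and contact force between the fingers and shutter above 4 N); the arm keeps its last pose, push and grip.
It fails at once if a loose part or tool is moved by more than 25 mm (distance of any of bushing_a, bushing_b, bushing_c, gauge_pin, screwdriver, wrench, tray from where it was at the start of the episode above 0.025 m).
It also fails if it takes over 67 s, if anything falls off the work surface, if the arm or the gripper's body presses on something with over 40 N, if the wrist force passes 120 N, or if a joint passes its speed limit or range.

## Robot

A 7-joint arm with a two-finger parallel gripper is mounted at the origin on the work surface. World frame = base frame: x ahead of the robot, y to its left, z up, the work surface at z = 0. Lengths are in m, angles in rad, forces in N, time in s.
With the tool pointing down it reaches from about 0.4 to 0.875 m from the base axis. Payload 19.3 kg.
Tool frame: the origin (TCP) lies at the very end of the fingers, on their centre line; the grasp point (between the pads) lies 19 mm behind it; z points along the fingers, y is the line along which they close (so a half turn about z gives the same grasp; the last joint's range is limited). The gripper opens to 85 mm and grips with 20 to 120 N. Pads are 22 mm wide; open, the fingers measure 114 mm over their backs; the gripper's body (76 mm by 85 mm) begins 54 mm behind the grasp point. The pads swing forward as they close: fully open they stand 13 mm farther back than shut.
Start: joints at [-1.309, 0.521, -0.036, 1.599, 0.021, 1.021, -0.113], TCP at [0.204, 0.591, 0.231] pointing down, gripper open.
Joint ranges: [-2.91, 2.91], [-0.3, 2.13], [-1.5, 1.42], [0.17, 2.43], [-1.26, 4.41], [0.16, 1.93], [-2.52, 2.52]. Speed limits (rad/s): [1.89, 1.89, 2.39, 2.39, 3.01, 3.01, 3.01].

## Interface

Orientations are given as [roll, pitch, yaw] about the fixed x, y, z axes, in that order (R = Rz(yaw) Ry(pitch) Rx(roll)).
In Python, from workcell import bot gives the robot as it stands.
- The arm moves only by the tool jog_arm, never from a script. Its argument "motion" is a list of rows, each a list of 5 numbers: the shift along the tool's x, y, z scaled (see below), then the turn about the tool's z scaled (see below), then the opening, from 0 (shut) to 1 (fully open). A call has 1 to 12 rows; each row shifts and turns the commanded pose from where the row before left it, along the tool's axes as they then stand; what a row does not reach is not made up. The controller multiplies each number of a shift by 30 mm and each number of a turn by 0.08 rad. A row lasts 1/10 s, in which the tool goes at most 50 mm and 8.59 degrees, less where a joint would pass 70% of its speed; a pose out of reach is approached as far as the arm can. A call with a number of a shift or a turn outside -1 to 1 is refused whole. A call with a gripper value outside its range is refused whole. The fingers move at their own pace and stop on an object; "newtons" is the grip in N (left out, the last holds). Time passes only in rows, so rows that do not move let the fingers close. It gives the time, the measured TCP pose, the force, the opening and the grip force at its end, in the units of the state.
- bot.observe(): the state, without advancing time (a new reading comes with each control period).
- bot.grab_frame(name): name is "side" or "top" or "wrist"; returns a dict with "pixels" (400x640x3 uint8, red, green, blue), "fovy" (degrees; the focal length in pixels is half the picture's height over the tangent of half this angle, whatever the lens; pixels are square), "cx", "cy" (the principal point, pixels), "rvec" (rotation vector, rad) and "tvec" (3), from world to camera coordinates, as OpenCV has them; the wrist camera has in their place "mount" (4x4, takes a point from camera to tool coordinates, whose origin is the TCP and whose axes are the flange's). Camera axes: x right, y down, z forward; pixel columns grow to the right and rows downward; lengths in m; the calibration is good to about 2 mm. A picture is of the moment at which its call begins: read the wrist's pose just before it. There is no depth.
- bot.job_done(): hands the job in; it is judged then, once.
The state is a dict: "clock": time; "qpos": joint angles; "qd": joint speeds; "joint_efforts": joint torques, N m; "position": TCP position; "tool_rot": TCP orientation; "force": force on the tool from outside, world axes, zero at the start; "moment": the same for the moment, N m; "grip_width": finger opening in m; "finger_force": force on a finger pad.
Only numpy, scipy, OpenCV 4.12 (cv2) and the standard library are available. Lean on these libraries where they do the work, as an engineer would, in place of code of your own. Each camera call takes 0.05 s, during which the arm holds its last target. There are 200 camera calls.

## Working session

There is one attempt and no reset: what is moved stays moved. The work goes in short steps, Python scripts to look and compute and a tool call to move; the robot and the scene stay as the last step left them, time stands still between calls to the robot, and variables do not carry over. Pictures are saved under pics/ and viewed, at most 10 in all, crops included, and the job is handed in when it is done.

Besides the shell and the picture viewer there is one more tool, called after ">>>" in YAML: its name, and indented under it one key for each argument. jog_arm: Moves the arm, as the interface text tells. Shifts and turns lie within -1 to 1; 1 stands for 30 mm of shift or 0.08 rad of turn. Its arguments: {"type":"object","properties":{"motion":{"type":"array","items":{"type":"array","items":{"type":"number"}}},"newtons":{"type":"number"}},"required":["motion"]}

```bash
mkdir -p pics; ls; cat > h.py <<'E'
import cv2,numpy as np
from workcell import bot
def K(f):
    F=f["pixels"].shape[0]/2/np.tan(np.radians(f["fovy"])/2)
    return np.array([[F,0,f["cx"]],[0,F,f["cy"]],[0,0,1.]])
def ray(f,uv):
    R,_=cv2.Rodrigues(np.array(f["rvec"],float)); t=np.array(f["tvec"],float).ravel()
    d=R.T@np.linalg.inv(K(f))@np.array([uv[0],uv[1],1.]); return -R.T@t,d
def plane(f,uv,z):
    c,d=ray(f,uv); return c+d*(z-c[2])/d[2]
def proj(f,P):
    return cv2.projectPoints(np.array(P,float).reshape(-1,1,3),np.array(f["rvec"],float),np.array(f["tvec"],float),K(f),None)[0].reshape(-1,2)
def save(n,im): cv2.imwrite("pics/"+n,im[:,:,::-1])
E
python3 - <<'E'
from h import *
import pickle
s=bot.observe();print({k:np.round(v,3).tolist() for k,v in s.items()})
for n in("top","side"):
    f=bot.grab_frame(n);pickle.dump(f,open(n+".pkl","wb"));save(n+"0.png",f["pixels"]);print(n,{k:v for k,v in f.items() if k!="pixels"})
E
```

```text
pics
{'clock': 0.0, 'qpos': [-1.309, 0.522, -0.036, 1.6, 0.021, 1.021, -0.113], 'qd': [-0.001, 0.001, 0.001, 0.001, 0.001, -0.001, -0.002], 'joint_efforts': [-0.001, -92.71, 1.98, -36.993, 0.018, 0.008, 0.0], 'position': [0.204, 0.591, 0.231], 'tool_rot': [-3.14, 0.0, 2.81], 'force': [0.164, 0.308, -0.1], 'moment': [-0.002, 0.037, -0.042], 'finger_force': 0.0, 'grip_width': 0.086}
top {'fovy': 44.73455185542959, 'cx': 320.1470091098975, 'cy': 198.86495154757773, 'rvec': array([ 2.07307304, -2.13995339,  0.23245755]), 'tvec': array([-0.04798584,  0.57886183,  1.22629124])}
side {'fovy': 54.58419504257492, 'cx': 319.5201748003937, 'cy': 200.2453199477458, 'rvec': array([ 0.14324024, -2.82540339,  1.29426717]), 'tvec': array([0.54119346, 0.14038584, 1.05772333])}
```

View pics/top0.png

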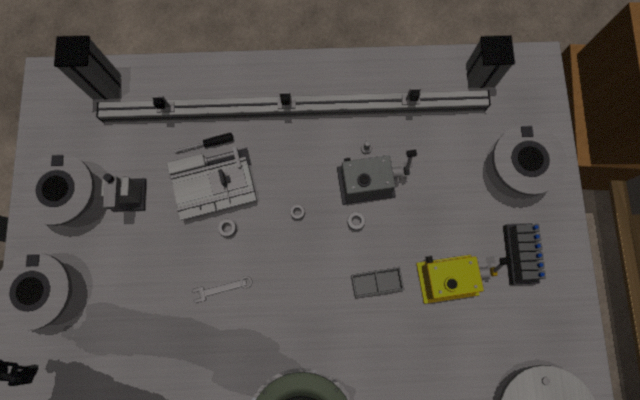

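View pics/side0.png

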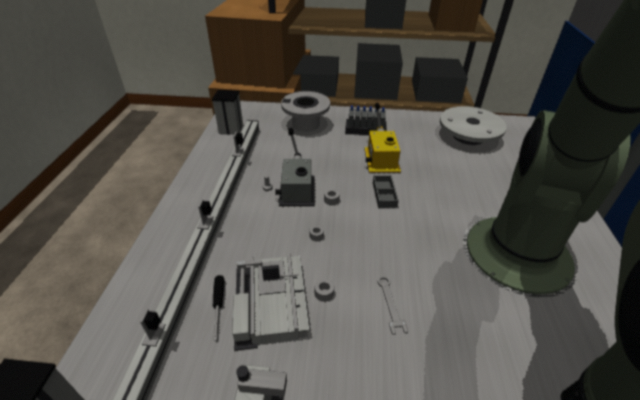

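The top view shows the grey relay at (368,178), with its button near (364,180) and its lever handle near (411,153). The gate is at (212,183) with its tab near (224,177). Candidates for the relay are the grey box at (368,178) and the yellow look-alike at (450,280); I choose the grey one. Black button look-alikes are the disc on the yellow box at (452,283) and the flange holes. I'll check the choice in a close crop.

```bash
python3 - <<'E'
from h import *
import pickle
f=pickle.load(open("top.pkl","rb"));g=pickle.load(open("side.pkl","rb"))
a=cv2.resize(f["pixels"][128:222,158:258],None,fx=4,fy=4,interpolation=2)
b=cv2.resize(f["pixels"][128:222,330:430],None,fx=4,fy=4,interpolation=2)
c=cv2.resize(g["pixels"][250:350,220:320],(376,200*0+190*0+200),interpolation=2)
c=cv2.resize(g["pixels"][252:347,225:320],(400,216*0+200),interpolation=2);d=cv2.resize(g["pixels"][120:215,250:345],(400,200),interpolation=2)
im=np.vstack([np.hstack([a,b]),np.hstack([c,d])]);im=np.clip(im*1.5,0,255).astype(np.uint8);save("crop.png",im)
for n,uv,z in[("btn",(364,180),.1),("handle",(411,153),.158),("tab",(224,175),.091),("gate",(212,183),.04)]:print(n,plane(f,uv,z).round(3))
print(plane(f,(0,0),0),plane(f,(640,400),0))
E
```

```text
btn [ 0.615 -0.182  0.1  ]
handle [ 0.666 -0.297  0.158]
tab [0.643 0.184 0.091]
gate [0.636 0.227 0.04 ]
[1.24747313 0.89586154 0.        ] [ 0.03999445 -0.86522158  0.        ]
```

View pics/crop.png

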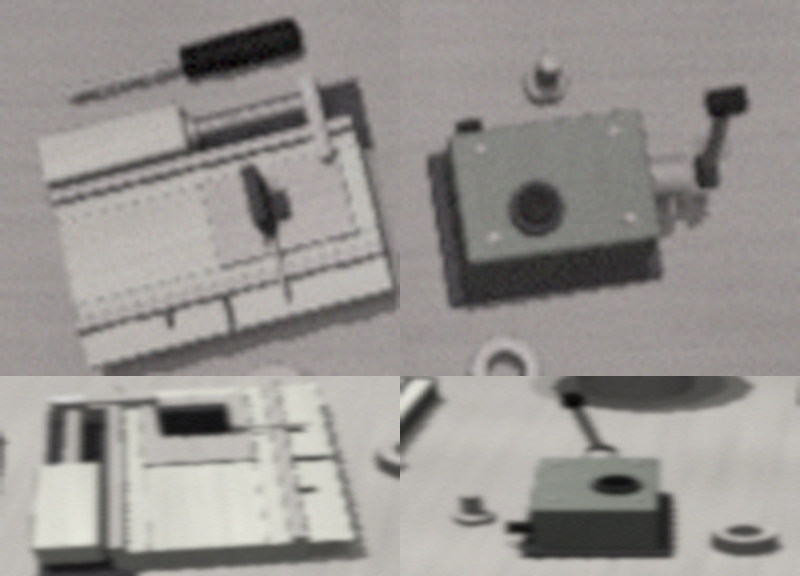

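The crop confirms the grey relay: button at crop (536,205), handle at (727,102), box corners clear. On the gate, the tab top is near (258,200), the pointer tip near (288,300) at the shut mark and the long half mark near (230,313).

```bash
python3 - <<'E'
from h import *
import pickle
f=pickle.load(open("top.pkl","rb"));g=pickle.load(open("side.pkl","rb"))
print("cam",ray(f,(0,0))[0].round(3),ray(g,(0,0))[0].round(3))
A=lambda x,y:(330+(x-400)/4-.375,128+y/4-.375)
B=lambda x,y:(158+x/4-.375,128+y/4-.375)
c=np.array([plane(f,A(*p),.085)[:2] for p in[(450,138),(642,111),(661,235),(467,262)]])
print(c.round(3),"sides",np.linalg.norm(np.roll(c,-1,0)-c,axis=1).round(3))
v=(c[0]-c[1])+(c[3]-c[2]); ry=np.arctan2(-v[0],v[1]);R=lambda a:np.array([[np.cos(a),-np.sin(a)],[np.sin(a),np.cos(a)]])
o=c.mean(0)-R(ry)@[0,.010];print("relay yaw",ry,"origin",o.round(4))
b=plane(f,A(536,208),.1)[:2];h=plane(f,A(727,101),.158)[:2]
print("btn",b.round(4),"rel",(R(ry).T@(b-o)).round(4),"pred",(o+R(ry)@[-.015,.025]).round(4));print("handle",h.round(4),"rel",(R(ry).T@(h-o)).round(4))
# gate
m=plane(f,B(230,313),.044)[:2];p=plane(f,B(288,300),.05)[:2];m2=plane(f,B(171,320),.044)[:2]
e1=plane(f,B(85,365),.04)[:2];e2=plane(f,B(393,290),.04)[:2];e3=plane(f,B(38,140),.057)[:2]
print("half",m.round(4),"ptr",p.round(4),"open",m2.round(4),"edge",e1.round(4),e2.round(4),np.linalg.norm(e1-e2).round(3),"yaw",np.arctan2(-(e1-e2)[0],(e1-e2)[1]))
for q in[(248,170),(258,200),(262,200),(268,235)]:print("tab",q,plane(f,B(*q),.091)[:2].round(4))
# side cross-check
for n,P in[("btn",(*b,.1)),("handle",(*h,.158)),("half",(*m,.044)),("tab",(*plane(f,B(258,200),.091)[:2],.091))]:print(n,proj(g,P).round(1))
E
```

```text
cam [ 0.298 -0.06   1.322] [0.479 0.759 0.792]
[[ 0.67  -0.128]
 [ 0.685 -0.256]
 [ 0.6   -0.263]
 [ 0.585 -0.135]] sides [0.129 0.086 0.129 0.085]
relay yaw 0.11147404367768894 origin [ 0.6361 -0.2054]
btn [ 0.6165 -0.1807] rel [-0.0167  0.0268] pred [ 0.6184 -0.1823]
handle [ 0.6667 -0.2981] rel [ 0.0202 -0.0955]
half [0.5711 0.2162] ptr [0.5775 0.1762] open [0.5675 0.2557] edge [0.5394 0.3137] [0.5843 0.1072] 0.211 yaw 0.21399459652439767
tab (248, 170) [0.6568 0.1957]
tab (258, 200) [0.6361 0.1889]
tab (262, 200) [0.6361 0.1862]
tab (268, 235) [0.6123 0.1821]
btn [[301.6 168.3]]
handle [[290.4 130.5]]
half [[299.1 289.1]]
tab [[272.4 264.6]]
```

>>> jog_arm:
  motion:
    - [0, 0, 0, -0.93, 0]
    - [0, 0, 0, -0.93, 0]
    - [0, 0, 0, -0.93, 0]
    - [0, 0, 0, -0.93, 0]
    - [0, 0, 0, -0.93, 0]
    - [0, 0, 0, -0.93, 0]
    - [-0.38, -0.97, 0, 0, 0]
    - [-0.38, -0.97, 0, 0, 0]
    - [-0.38, -0.97, 0, 0, 0]
    - [-0.38, -0.97, 0, 0, 0]
    - [-0.38, -0.97, 0, 0, 0]
    - [-0.38, -0.97, 0, 0, 0]
  newtons: 30

```text
clock: 1.3
position: [0.2919, 0.4239, 0.2311]
tool_rot: [-3.141, -0.0, -3.027]
force: [1.0, 0.2, -0.2]
grip_width: -0.0003
finger_force: 0.0
```

>>> jog_arm:
  motion:
    - [-0.38, -0.97, 0, 0, 0]
    - [-0.38, -0.97, 0, 0, 0]
    - [-0.38, -0.97, 0, 0, 0]
    - [-0.38, -0.97, 0, 0, 0]
    - [-0.38, -0.97, 0, 0, 0]
    - [-0.38, -0.97, 0, 0, 0]
    - [-0.38, -0.97, 0, 0, 0]
    - [-0.38, -0.97, 0, 0, 0]
    - [-0.38, -0.97, 0, 0, 0]
    - [-0.38, -0.97, 0, 0, 0]
    - [-0.38, -0.97, 0, 0, 0]
    - [0, 0, 0, 0, 0]

```text
clock: 2.5
position: [0.4539, 0.1181, 0.2312]
tool_rot: [-3.14, 0.0, -3.032]
force: [0.1, 1.1, -0.1]
grip_width: -0.0004
finger_force: 0.0
```

>>> jog_arm:
  motion:
    - [-0.39, -0.957, 0, 0, 0]
    - [-0.39, -0.957, 0, 0, 0]
    - [-0.39, -0.957, 0, 0, 0]
    - [-0.39, -0.957, 0, 0, 0]
    - [-0.39, -0.957, 0, 0, 0]
    - [-0.39, -0.957, 0, 0, 0]
    - [-0.39, -0.957, 0, 0, 0]
    - [-0.39, -0.957, 0, 0, 0]
    - [-0.39, -0.957, 0.5, 0, 0]
    - [-0.39, -0.957, 0.8, 0, 0]
    - [-0.39, -0.957, 0.8, 0, 0]
    - [0, 0, 0, 0, 0]

```text
clock: 3.7
position: [0.6158, -0.1803, 0.1645]
tool_rot: [-3.142, -0.005, -3.03]
force: [-1.7, 0.1, 0.2]
grip_width: 0.0002
finger_force: 0.0
```

```bash
python3 - <<'E'
from h import *
s=bot.observe();f=bot.grab_frame("wrist");import pickle;pickle.dump((s,f),open("w1.pkl","wb"))
print(s["position"],s["tool_rot"],f["mount"],f["fovy"],f["cx"],f["cy"])
save("w1.png",np.clip(f["pixels"]*1.3,0,255).astype(np.uint8))
E
```

```text
[ 0.61577254 -0.18030128  0.16447932] [-3.14159002 -0.00470508 -3.0302827 ] [[-3.51634146e-04 -9.66247750e-01 -2.57614366e-01  6.56767326e-02]
 [ 9.99999808e-01 -2.08220611e-04 -5.83979010e-04 -1.04126533e-03]
 [ 5.10627784e-04 -2.57614521e-01  9.66247638e-01 -1.41621120e-01]
 [ 0.00000000e+00  0.00000000e+00  0.00000000e+00  1.00000000e+00]] 68.67345884994326 319.6194316330417 198.62412079797102
```

View pics/w1.png

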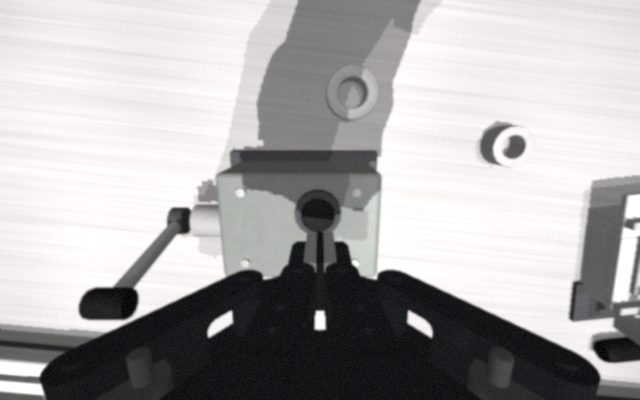

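The wrist view shows the button at (317,211), just ahead of the closed finger tips, and the lever handle centre near (109,302).

```bash
cat >> h.py <<'E'
def wp(s,f,uv,z):
    from scipy.spatial.transform import Rotation as Ro
    R=Ro.from_euler("xyz",s["tool_rot"]).as_matrix();M=np.array(f["mount"])
    c=R@M[:3,3]+s["position"];d=R@M[:3,:3]@np.linalg.inv(K(f))@np.array([uv[0],uv[1],1.])
    return c+d*(z-c[2])/d[2]
E
python3 - <<'E'
from h import *
import pickle
s,f=pickle.load(open("w1.pkl","rb"))
print("btn",wp(s,f,(317,211),.1),"handle",wp(s,f,(109,302),.158))
print("box",wp(s,f,(219,172),.085),wp(s,f,(381,172),.085))
E
```

```text
btn [ 0.61453475 -0.18355838  0.1       ] handle [ 0.66468413 -0.29838287  0.158     ]
box [ 0.59648594 -0.2609466   0.085     ] [ 0.58277828 -0.13801377  0.085     ]
```

>>> jog_arm:
  motion:
    - [0, 0, 0.6, 0, 0]
    - [0, 0, 0.6, 0, 0]
    - [0, 0, 0.6, 0, 0]
    - [0, 0, 0.2, 0, 0]
    - [0, 0, 0.2, 0, 0]
    - [0, 0, 0.15, 0, 0]
    - [0, 0, 0, 0, 0]
    - [0, 0, 0, 0, 0]
    - [0, 0, 0, 0, 0]
    - [0, 0, 0, 0, 0]

```text
clock: 4.75
position: [0.6169, -0.1775, 0.0982]
tool_rot: [-3.141, 0.001, -3.027]
force: [1.4, 1.5, 1.3]
grip_width: -0.0001
finger_force: 1.0
```

```bash
python3 - <<'E'
from h import *
s=bot.observe();f=bot.grab_frame("wrist");import pickle;pickle.dump((s,f),open("w2.pkl","wb"))
save("w2.png",np.clip(f["pixels"]*1.3,0,255).astype(np.uint8))
E
```

```text
(no output)
```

View pics/w2.png

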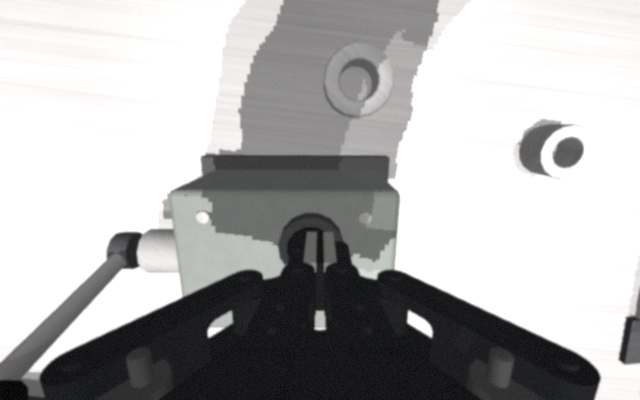

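The lever (left) is still up and the fingers rest on the button at (316,240), so I press further.

>>> jog_arm:
  motion:
    - [0, -0.1, 0.1, 0, 0]
    - [0, 0, 0.1, 0, 0]
    - [0, 0, 0, 0, 0]
    - [0, 0, 0, 0, 0]

```text
clock: 5.2
position: [0.6173, -0.1807, 0.0929]
tool_rot: [-3.141, 0.001, -3.027]
force: [-4.2, 3.4, 19.0]
grip_width: -0.0003
finger_force: 9.5
```

>>> jog_arm:
  motion:
    - [0, 0, 0, 0, 0]
    - [0, 0, 0, 0, 0]
    - [0, 0, 0, 0, 0]
    - [0, 0, 0, 0, 0]
    - [0, 0, 0, 0, 0]
    - [0, 0, 0, 0, 0]
    - [0, 0, 0, 0, 0]
    - [0, 0, 0, 0, 0]

```text
clock: 6.0
position: [0.6173, -0.1807, 0.0929]
tool_rot: [-3.141, 0.001, -3.027]
force: [-4.0, 2.6, 18.6]
grip_width: -0.0002
finger_force: 9.5
```

```bash
python3 - <<'E'
from h import *
s=bot.observe();f=bot.grab_frame("wrist");import pickle;pickle.dump((s,f),open("w3.pkl","wb"))
save("w3.png",np.clip(f["pixels"]*1.3,0,255).astype(np.uint8))
E
```

```text
(no output)
```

View pics/w3.png

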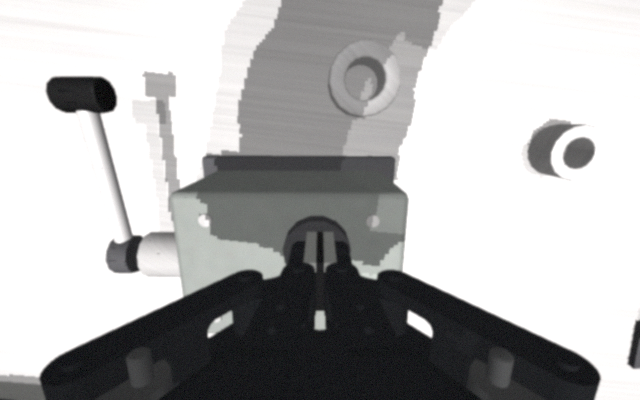

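The lever has dropped: its handle is at (81,95). I measure it and work out the move.

```bash
python3 - <<'E'
from h import *
import pickle
s,f=pickle.load(open("w3.pkl","rb"));a=s["tool_rot"][2]+np.pi
p=wp(s,f,(81,94),.078);print("drop",p)
R=np.array([[np.cos(a),-np.sin(a)],[np.sin(a),np.cos(a)]])
q=np.array([.636,-.2054])+R@[-.094,-.095];print("pred",q,a)
for t in(p[:2],q):
    d=R.T@(t-s["position"][:2]);print("tool units x,y",-d[0]/.03,d[1]/.03)
E
```

```text
drop [ 0.55301667 -0.31052797  0.078     ]
pred [ 0.5534427  -0.31049659] 0.11424734900343791
tool units x,y 2.6225835638800477 -4.055046952182593
tool units x,y 2.6083559722485483 -4.05562666936759
```

>>> jog_arm:
  motion:
    - [0, 0, -0.6, 0, 0]
    - [0, 0, -0.7, 0, 0]
    - [0, 0, -0.7, 0, 0]
    - [0.5, -0.8, 0, 0, 0.3]
    - [0.52, -0.81, 0, 0, 0.7]
    - [0.53, -0.81, 0, 0, 0.7]
    - [0.53, -0.81, 0, 0, 0.7]
    - [0.53, -0.81, 0, 0, 0.7]
    - [0, 0, 0, 0, 0.7]
    - [0, 0, 0, 0, 0.7]
    - [0, 0, 0.6, 0, 0.7]
    - [0, 0, 0, 0, 0.7]

```text
clock: 7.25
position: [0.5527, -0.3082, 0.132]
tool_rot: [3.14, -0.002, -3.026]
force: [-0.7, 0.6, -1.0]
grip_width: 0.0599
finger_force: 0.0
```

>>> jog_arm:
  motion:
    - [0, -0.06, 0.5, 0, 0.7]
    - [0, 0, 0.6, 0, 0.7]
    - [0, 0, 0.6, 0, 0.7]
    - [0, 0, 0.5, 0, 0.7]
    - [0, 0, 0.3, 0, 0.7]
    - [0, 0, 0, 0, 0.7]
    - [0, 0, 0, 0, 0]
  newtons: 25

```text
clock: 7.95
position: [0.5535, -0.3117, 0.0592]
tool_rot: [-3.141, 0.0, -3.027]
force: [-0.2, -1.0, 1.1]
grip_width: 0.0466
finger_force: 0.0
```

>>> jog_arm:
  motion:
    - [0, 0, 0, 0, 0]
    - [0, 0, 0, 0, 0]
    - [0, 0, 0, 0, 0]
    - [0, 0, 0, 0, 0]

```text
clock: 8.35
position: [0.5535, -0.3106, 0.0597]
tool_rot: [3.14, 0.0, -3.027]
force: [-4.2, 7.9, 8.9]
grip_width: 0.0231
finger_force: 29.2
```

>>> jog_arm:
  motion:
    - [-0.14, 0, -0.62, 0, 0]
    - [-0.26, 0, -0.58, 0, 0]
    - [-0.37, 0, -0.51, 0, 0]
    - [-0.46, 0, -0.43, 0, 0]
    - [-0.54, 0, -0.33, 0, 0]
    - [-0.59, 0, -0.22, 0, 0]
    - [-0.63, 0, -0.1, 0, 0]
    - [-0.47, 0, 0.01, 0, 0]
    - [-0.31, 0, 0.05, 0, 0]
    - [0, 0, 0, 0, 0]
    - [0, 0, 0, 0, 0]

```text
clock: 9.45
position: [0.6667, -0.2978, 0.1418]
tool_rot: [3.141, 0.002, -3.026]
force: [-0.2, 4.2, 8.0]
grip_width: 0.0237
finger_force: 27.7
```

>>> jog_arm:
  motion:
    - [0, 0, 0, 0, 0.65]
    - [0, 0, 0, 0, 0.65]
    - [0, 0, 0, 0, 0.65]
    - [0, 0, 0, 0, 0.65]
    - [0, 0, 0, 0, 0.65]
    - [0, 0, -0.4, 0, 0.65]
    - [0, 0, -0.8, 0, 0.65]
    - [0, 0, -0.9, 0, 0.65]
    - [0, 0, -0.9, 0, 0.65]
    - [0, 0, 0, 0, 0.65]

```text
clock: 10.45
position: [0.6671, -0.2995, 0.2359]
tool_rot: [-3.139, 0.006, -3.027]
force: [-0.5, -0.4, -0.0]
grip_width: 0.0557
finger_force: 0.0
```

```bash
python3 - <<'E'
from h import *
import pickle
s=bot.observe();f=bot.grab_frame("wrist");pickle.dump((s,f),open("w4.pkl","wb"));g=bot.grab_frame("side")
a=cv2.resize(f["pixels"],(480,300));b=cv2.resize(g["pixels"][90:215,240:360],(288,300));save("w4.png",np.clip(np.hstack([a,b])*1.3,0,255).astype(np.uint8));print(s["position"],s["clock"])
E
```

```text
[ 0.66709987 -0.29945069  0.23589452] 10.45
```

View pics/w4.png

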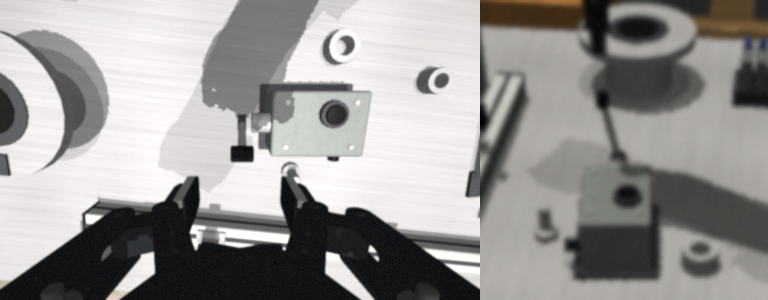

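The lever stands up again, untouched: handle at (242,153) in the wrist view, leaning as at the start in the side view. Now to the gate.

>>> jog_arm:
  motion:
    - [-0.05, 0.7, 0, 0, 0.6]
    - [-0.05, 0.98, 0, 0, 0.6]
    - [-0.05, 0.98, 0, 0, 0.6]
    - [-0.05, 0.98, 0, 0, 0.6]
    - [-0.05, 0.98, 0, 0, 0.6]
    - [-0.05, 0.98, 0, 0, 0.6]
    - [-0.05, 0.98, 0, 0, 0.6]
    - [-0.05, 0.98, 0, 0, 0.6]
    - [-0.05, 0.98, 0, 0, 0.6]
    - [-0.05, 0.98, 0, 0, 0.6]
    - [-0.05, 0.98, 0, 0, 0.6]
    - [-0.05, 0.98, 0, 0, 0.6]

```text
clock: 11.75
position: [0.6435, 0.0467, 0.2301]
tool_rot: [-3.142, -0.001, -3.027]
force: [0.9, 0.1, -0.0]
grip_width: 0.0511
finger_force: 0.0
```

>>> jog_arm:
  motion:
    - [-0.05, 0.98, 0, 0, 0.6]
    - [-0.05, 0.98, 0.3, 0, 0.6]
    - [-0.05, 0.98, 0.4, 0, 0.6]
    - [-0.05, 0.98, 0.4, 0, 0.6]
    - [-0.05, 0.9, 0, 0, 0.6]
    - [0, 0, 0, -0.6, 0.6]
    - [0, 0, 0, -0.6, 0.6]
    - [0, 0, 0, 0, 0.6]
    - [0, 0, 0, 0, 0.6]

```text
clock: 12.65
position: [0.6349, 0.1898, 0.1973]
tool_rot: [-3.141, -0.001, -2.933]
force: [-0.4, 0.8, 0.2]
grip_width: 0.0516
finger_force: 0.0
```

```bash
python3 - <<'E'
from h import *
import pickle
s=bot.observe();f=bot.grab_frame("wrist");pickle.dump((s,f),open("w5.pkl","wb"))
save("w5.png",np.clip(f["pixels"]*1.1,0,255).astype(np.uint8));print(s["position"],s["tool_rot"])
E
```

```text
[0.63488712 0.18980987 0.19732882] [-3.14147223e+00 -6.78745063e-04 -2.93275344e+00]
```

View pics/w5.png

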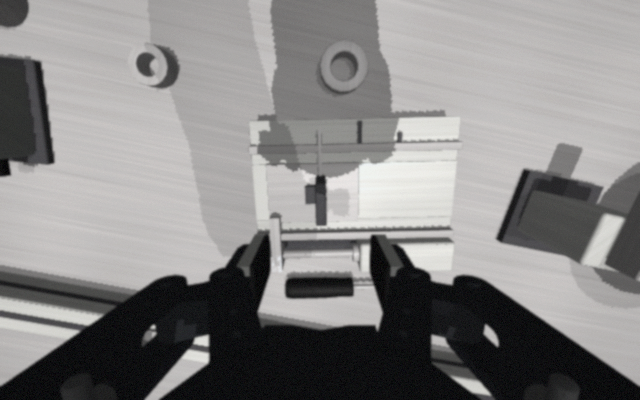

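The tab top is at about (321,200), with the pointer above it at (319,150) and the long mark at (360,131). There is a small dark block at (310,194) on the tab's -y side, so I locate it and its height.

```bash
python3 - <<'E'
from h import *
import pickle
s,f=pickle.load(open("w5.pkl","rb"));t=pickle.load(open("top.pkl","rb"))
B=lambda x,y:(158+x/4-.375,128+y/4-.375)
a=s["tool_rot"][2]+np.pi;R=np.array([[np.cos(a),-np.sin(a)],[np.sin(a),np.cos(a)]])
tab=wp(s,f,(321,200),.091)
L=lambda p:(R.T@(p[:2]-tab[:2])*1000).round(1)
print("a",a,"tab",tab,"units",(R.T@(tab[:2]-s["position"][:2])/.03).round(2))
h=wp(s,f,(360,131),.044);pt=wp(s,f,(319.5,150),.052)
print("half",h,L(h),"ptr",L(pt),"tabends",L(wp(s,f,(321,178),.091)),L(wp(s,f,(321,223),.091)))
for z in(.05,.06,.07,.08,.09):print(z,"blk left-edge/ctr wrist",L(wp(s,f,(304,194),z)),L(wp(s,f,(310,194),z)),"top right-edge/ctr",L(plane(t,B(291,205),z)),L(plane(t,B(281,205),z)))
c=cv2.resize(f["pixels"][165:235,285:365],None,fx=7,fy=7,interpolation=2);save("w5c.png",c)
E
```

```text
a 0.20883921626569135 tab [0.63633136 0.19019373 0.091     ] units [0.05 0.  ]
half [0.5721385  0.21588261 0.044     ] [-57.5  38.4] ptr [-39.8  -1.3] tabends [-19.6  -0. ] [21.4  0. ]
0.05 blk left-edge/ctr wrist [  4.8 -17.1] [  4.8 -11. ] top right-edge/ctr [  3.5 -16.5] [ 5.1 -9.9]
0.06 blk left-edge/ctr wrist [  2.3 -16.6] [  2.3 -10.7] top right-edge/ctr [  0.5 -17.7] [  2.1 -11.2]
0.07 blk left-edge/ctr wrist [ -0.2 -16. ] [ -0.2 -10.3] top right-edge/ctr [ -2.6 -19. ] [ -1.  -12.5]
0.08 blk left-edge/ctr wrist [ -2.7 -15.5] [ -2.7 -10. ] top right-edge/ctr [ -5.6 -20.2] [ -4.  -13.8]
0.09 blk left-edge/ctr wrist [ -5.2 -14.9] [-5.2 -9.6] top right-edge/ctr [ -8.6 -21.5] [ -7.1 -15.1]
```

View pics/w5c.png

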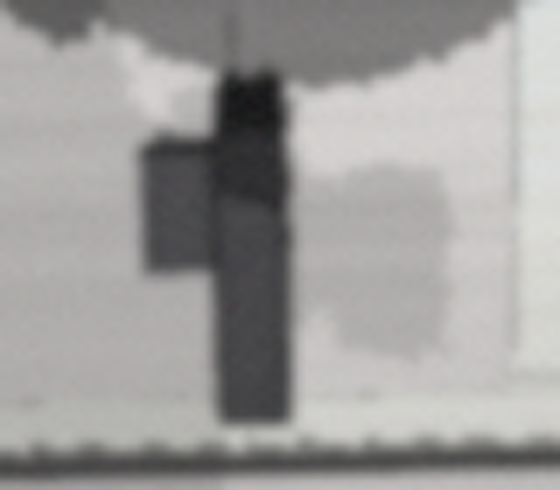

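The block is a low foot (top about 53 mm up) on the -y side, so I keep the finger tips above 60 mm.

>>> jog_arm:
  motion:
    - [-0.05, 0, 0.7, 0, 0.6]
    - [0, 0, 0.8, 0, 0.6]
    - [0, 0, 0.8, 0, 0.6]
    - [0, 0, 0.8, 0, 0.6]
    - [0, 0, 0.7, 0, 0.6]
    - [0, 0, 0.45, 0, 0.6]
    - [0, 0, 0, 0, 0.6]
    - [0, 0, 0, 0, 0.6]

```text
clock: 13.5
position: [0.6368, 0.1904, 0.0708]
tool_rot: [-3.142, 0.0, -2.931]
force: [-0.7, -0.1, -1.0]
grip_width: 0.0511
finger_force: 0.0
```

>>> jog_arm:
  motion:
    - [0, 0, 0, 0, 0]
    - [0, 0, 0, 0, 0]
    - [0, 0, 0, 0, 0]
    - [0, 0, 0, 0, 0]
    - [0, 0, 0, 0, 0]
    - [0, 0, 0, 0, 0]
    - [0, 0, 0, 0, 0]
    - [0, 0, 0, 0, 0]
  newtons: 60

```text
clock: 14.3
position: [0.6368, 0.1909, 0.0711]
tool_rot: [3.141, 0.001, -2.93]
force: [-2.2, 1.2, 8.1]
grip_width: 0.0083
finger_force: 58.9
```

>>> jog_arm:
  motion:
    - [0, 0.2, 0, 0, 0]
    - [0, 0.3, 0, 0, 0]
    - [0, 0.3, 0, 0, 0]
    - [0, 0.3, 0, 0, 0]
    - [0, 0.24, 0, 0, 0]
    - [0, 0, 0, 0, 0]
    - [0, 0, 0, 0, 0]
    - [0, 0, 0, 0, 0]
    - [0, 0, 0, 0, 0]

```text
clock: 15.2
position: [0.6282, 0.2276, 0.0711]
tool_rot: [-3.139, -0.001, -2.932]
force: [-6.9, -12.4, 13.8]
grip_width: 0.0087
finger_force: 60.1
```

```bash
python3 - <<'E'
from h import *
import pickle
s=bot.observe();f=bot.grab_frame("wrist");g=bot.grab_frame("top");pickle.dump((s,f),open("w6.pkl","wb"))
a=cv2.resize(f["pixels"][0:260,160:480],(440,358));b=cv2.resize(g["pixels"][128:222,158:258],(358,358),interpolation=2)
save("w6.png",np.clip(np.hstack([a,b])*1.1,0,255).astype(np.uint8))
d=s["position"][:2]-np.array([.6368,.1909]);print(d, d@[-np.sin(.21),np.cos(.21)],s["position"],s["force"])
E
```

```text
[-0.00862172  0.03668313] 0.03767451581895691 [0.62817828 0.22758313 0.07107421] [ -6.94810784 -12.41025795  13.81798628]
```

View pics/w6.png

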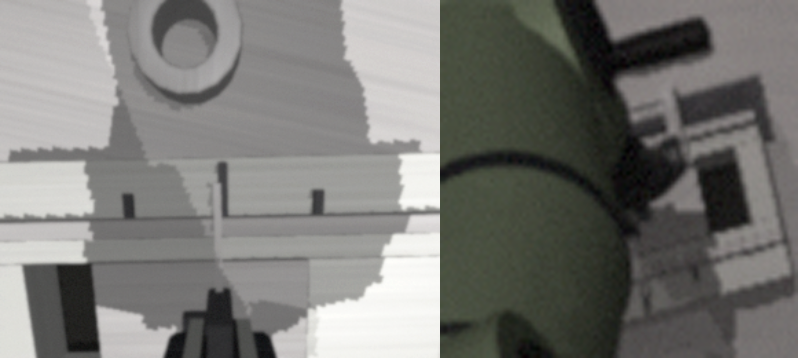

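The pointer (214,195) is about 3 mm short of the long mark (222,185), so I nudge it.

>>> jog_arm:
  motion:
    - [0, 0.1, 0, 0, 0]
    - [0, 0, 0, 0, 0]
    - [0, 0, 0, 0, 0]
    - [0, 0, 0, 0, 0]
    - [0, 0, 0, 0, 0]
    - [0, 0, 0, 0, 0]

```text
clock: 15.9
position: [0.6275, 0.2304, 0.0711]
tool_rot: [-3.139, -0.001, -2.932]
force: [-6.4, -11.2, 14.2]
grip_width: 0.0085
finger_force: 60.2
```

```bash
python3 - <<'E'
from h import *
s=bot.observe();f=bot.grab_frame("wrist")
d=s["position"][:2]-np.array([.6368,.1909]);print(d@[-np.sin(.21),np.cos(.21)],s["force"],s["finger_force"],np.abs(s["qd"]).max())
for r in(125,128,131,134,137,140,143,146,150):print(r,f["pixels"][r,305:335].mean(1).astype(int).tolist())
E
```

```text
0.0405603536217079 [ -6.35451458 -11.20406367  14.22872843] 60.19880712032318 0.0015476669304617995
125 [142, 143, 142, 141, 139, 133, 124, 110, 90, 70, 62, 59, 59, 62, 79, 110, 133, 142, 142, 142, 145, 144, 143, 142, 145, 144, 145, 145, 144, 145]
128 [144, 146, 145, 146, 146, 147, 143, 130, 103, 75, 63, 61, 61, 60, 77, 105, 130, 144, 145, 146, 143, 146, 147, 145, 145, 143, 144, 145, 144, 143]
131 [145, 145, 143, 145, 143, 146, 142, 132, 104, 76, 66, 67, 65, 67, 80, 105, 129, 141, 145, 145, 145, 143, 144, 142, 143, 144, 144, 144, 145, 145]
134 [143, 141, 142, 144, 142, 142, 135, 122, 98, 99, 126, 144, 147, 149, 148, 145, 141, 140, 141, 144, 143, 141, 141, 142, 142, 141, 141, 141, 143, 142]
137 [144, 143, 143, 141, 144, 141, 134, 115, 95, 99, 130, 148, 150, 151, 151, 148, 145, 144, 143, 142, 144, 143, 144, 145, 145, 143, 144, 144, 144, 145]
140 [146, 144, 145, 144, 142, 138, 126, 111, 95, 99, 128, 146, 151, 148, 147, 140, 139, 145, 146, 146, 143, 143, 145, 144, 144, 145, 146, 144, 146, 143]
143 [145, 141, 143, 141, 139, 133, 123, 116, 103, 103, 129, 146, 150, 150, 147, 147, 144, 142, 142, 143, 141, 141, 141, 142, 140, 141, 140, 140, 140, 142]
146 [144, 144, 144, 145, 144, 144, 140, 133, 114, 95, 116, 136, 146, 148, 148, 149, 146, 144, 144, 143, 143, 144, 143, 143, 142, 144, 144, 144, 144, 144]
150 [144, 146, 145, 144, 143, 143, 139, 129, 109, 98, 116, 138, 147, 147, 148, 144, 145, 143, 144, 141, 143, 143, 144, 142, 144, 145, 146, 145, 140, 144]
```

The pointer now sits on the long mark (both near column 316), travel is about 40.5 mm and the arm is still.

```bash
python3 -c "
from workcell import bot
print(bot.job_done())"
```

```text
the job is handed in; nothing more can be done
None
```

The job is handed in (no verdict came back): the test button dropped the lever, the lever was lifted back up and let go, and the gripper is holding the shutter at about 40.5 mm, with its pointer level with the long middle mark.

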